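# Load a keyed connector into the soldering jig, key to the index pin

### The job

Get the big round connector ready for soldering: pick up the full-size connector that has a key nose sticking out of its flange (not the same-sized one with a plain flange, nor the small one), and set it upright in the hole of the steel soldering jig, flange resting on the jig, turned so that its key nose points at the jig's index pin. Do not disturb the plain-flanged one.

Things in the scene. Friction and masses are not known exactly. Their poses are not given: they have to be found in the camera images.
- connector: Aluminium connector standing upright, 60 mm tall, about 0.13 kg. Origin: centre of underside, z up. Round spigot dia 32 (26 at the foot), z 0-16 mm; flange dia 54, z 16-21; plain barrel dia 32 to grip, any way round, z 21-60; brass pins on top to z 63. Key nose 12 mm wide, flange-thick, reaches 42 mm from the axis along its own +x. The small one, 37 mm tall, is not wanted.
- jig: Steel slab fixed to the table, 130 x 90 x 24 mm, with a through hole of 42 mm diameter, mouth chamfered 2 mm. Origin: on the hole's axis at table height, z up; the slab spans x -45 to 85, y -45 to 45 mm in its own frame. Once the connector is seated, its flange rests on the slab's top and its underside is 8 mm above the table.
- index_pin (a point): Foot of the index pin on the jig's top, 24 mm above the table: a dark steel pin, 12 mm in diameter, 10 mm high, 73 mm from the hole's axis along the jig's +x. A dark line 6 mm wide on the slab leads to it from the hole.
- blank_shell: Look-alike of the big connector with the same sizes but a plain round flange without a key nose. Origin at the centre of its underside. It stays where it stands.
Mind the look-alikes: they are no part of the job. What is shaped like the connector but red is not meant.

How it is judged (in metres and radians):
At the end, for the whole second after the job is handed in: The big keyed connector rests in the jig's hole: axis within 12 mm of the hole's, underside 8 mm (within 4 mm) above the jig's underside, upright within 0.1 rad, at rest, and the index pin ahead of its key nose, within 19 mm (about 15 degrees) either side of the nose's centre line (horizontal distance between connector and jig below 0.012 m and z of connector in the frame of jig between 0.004 and 0.012 m and angle between connector's own z axis and vertical below 0.1 rad and x of index_pin in the frame of connector above 0.05 m and y of index_pin in the frame of connector between -0.019 and 0.019 m and linear speed of connector below 0.02 m/s); the robot touches nothing.
It fails at once if the plain-flanged look-alike is moved by more than 20 mm or tipped (distance of blank_shell from where it was at the start of the episode above 0.02 m or angle between blank_shell's own z axis and vertical above 0.5 rad).
It also fails if it takes over 38 s, if anything falls off the work surface, if the arm or the gripper's body presses on something with over 40 N, if the wrist force passes 120 N, or if a joint passes its speed limit or range.

### The arm

A 6-joint arm with a two-finger parallel gripper is mounted at the origin on the work surface. World frame = base frame: x ahead of the robot, y to its left, z up, the work surface at z = 0. Lengths are in mm, angles in rad, forces in N, time in s.
With the tool pointing down it reaches from about 350 to 950 mm from the base axis. Payload 17.4 kg.
Tool frame: the origin (TCP) lies at the very end of the fingers, on their centre line; the grasp point (between the pads) lies 19 mm behind it; z points along the fingers, y is the line along which they close (so a half turn about z gives the same grasp; the last joint's range is limited). The gripper opens to 93 mm and grips with 3 to 60 N. Pads are 15 mm wide; open, the fingers measure 128 mm over their backs; the gripper's body (75 mm by 188 mm) begins 65 mm behind the grasp point.
Start: joints at [-1.174, 0.116, 1.442, -0, 1.584, -0.038], TCP at [284.321, -612.204, 218.646] pointing down, gripper open.
Joint ranges: [-2.83, 2.83], [-0.83, 2.19], [0.07, 2.5], [-1.14, 4.28], [0.01, 3], [-2.97, 2.97]. Speed limits (rad/s): [1.89, 1.89, 2.22, 3.14, 3.14, 3.14].

### API

Orientations are given as a unit quaternion [w, x, y, z].
In Python, from plant import manip gives the robot as it stands. Calls block until the motion is done:
- manip.movep(position, orientation): joint-space move of the TCP to a pose.
- manip.move_straight(position, attitude=None, speed=150, stop_force=None): straight line of the TCP; attitude=None keeps the orientation; speed is the mean speed in mm/s. With stop_force (N) it stops when the force on the tool has changed by that much, and returns True; else False.
- manip.move_joints(angles): joint-space move.
- manip.move_gripper(opening): finger opening in mm; the grip force is fixed at half the most; returns when the fingers have stopped.
- manip.hold(seconds).
- manip.ik(position, orientation): joint angles nearest the present ones, or None.
- manip.read_camera(name): name is "side" or "top"; returns the picture (400x640x3 uint8, blue, green, red); there is no depth.
- manip.camera_model(name): a dict with "K" (3x3 intrinsics, pixels), "world_from_camera" (4x4, takes a point from camera to world coordinates). Camera axes: x right, y down, z forward; pixel columns grow to the right and rows downward; lengths in mm; the calibration is good to about 2 mm. A picture is of the moment at which its call begins. camera_model takes no time and is no camera call.
A pose or a line that the arm cannot do raises manip.MotionError and nothing moves.
- manip.hand_in(): hands the job in; it is judged then, once.
Readings, each from a call of its own:
- manip.read_time_s(): time.
- manip.read_joints(): joint angles.
- manip.read_joint_velocities(): joint speeds.
- manip.read_joint_torque(): joint torques, N m.
- manip.read_tcp_pos(): TCP position.
- manip.read_tcp_rot(): TCP orientation.
- manip.read_force(): force on the tool from outside, world axes, zero at the start.
- manip.read_wrist_torque(): the same for the moment, N m.
- manip.read_opening(): finger opening in mm.
- manip.read_gripper_force(): force on a finger pad.
Only numpy, scipy, OpenCV 4.12 (cv2) and the standard library are available. Lean on these libraries where they do the work, as an engineer would, in place of code of your own. Each camera call takes 0.05 s, during which the arm holds its last target. There are 200 camera calls.

## Working session

There is one attempt and no reset: what is moved stays moved. The work goes in short steps, each a Python script; the robot and the scene stay as the last script left them, time stands still between calls to the robot, and variables do not carry over. Pictures are saved under pics/ and viewed, at most 10 in all, crops included, and the job is handed in when it is done.

```bash
mkdir -p pics; ls; python3 - <<'E'
from plant import manip
import cv2,numpy as np
np.set_printoptions(precision=4,suppress=True)
for n in("top","side"):
    cv2.imwrite(f"pics/{n}0.png",manip.read_camera(n)); m=manip.camera_model(n); print(n,m["K"],m["world_from_camera"])
print(manip.read_time_s(),manip.read_tcp_rot())
E
```

```text
pics
top [[492.6351   0.     308.4429]
 [  0.     492.6351 206.127 ]
 [  0.       0.       1.    ]] [[ -0.0017  -0.9873   0.159  417.8841]
 [ -1.       0.0027   0.0062  38.7678]
 [ -0.0065  -0.159   -0.9873 867.6243]
 [  0.       0.       0.       1.    ]]
side [[419.5448   0.     312.7947]
 [  0.     419.5448 199.8771]
 [  0.       0.       1.    ]] [[   0.8471   -0.2731    0.4558  186.6555]
 [  -0.5314   -0.4273    0.7315 -549.0651]
 [  -0.005    -0.8619   -0.5071  443.3868]
 [   0.        0.        0.        1.    ]]
0.1 [-0.0005  0.9765  0.2157 -0.0001]
```

View pics/top0.png

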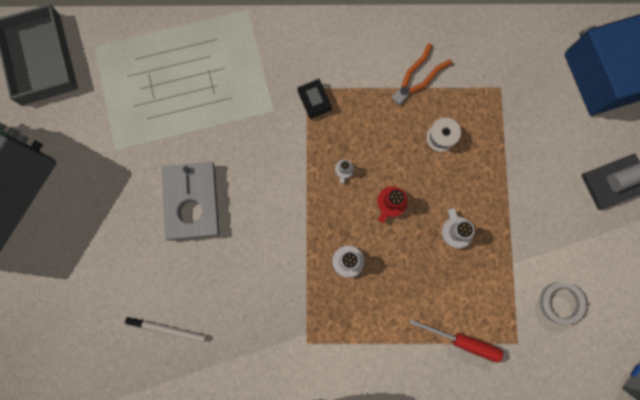

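View pics/side0.png

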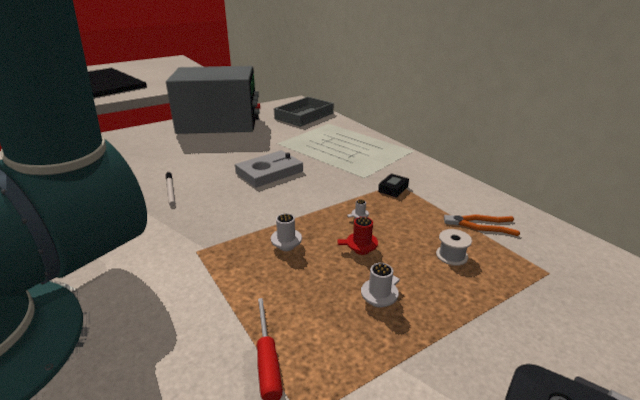

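Candidates in the top view:
- (460,231): big grey, with a nose at (453,214)
- (348,261): big grey, plain flange
- (344,170): small grey, keyed
- (393,202): red, keyed
- (444,134): spool

I choose (460,231), which is at about (380,285) in the side view. The jig hole is at (190,211) and its pin at (188,171). I'll check this in a close crop.

```bash
python3 - <<'E'
import cv2,numpy as np
t=cv2.imread("pics/top0.png");s=cv2.imread("pics/side0.png")
f=lambda i,x,y,w:cv2.resize(i[y:y+w,x:x+w],(390,390),interpolation=cv2.INTER_CUBIC)
a=np.hstack([f(t,427,197,65),f(s,345,250,65)])
cv2.imwrite("pics/c1.png",a)
b=np.hstack([f(t,143,157,90),f(s,225,125,90)])
cv2.imwrite("pics/c2.png",b)
E
```

```text
(no output)
```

View pics/c1.png

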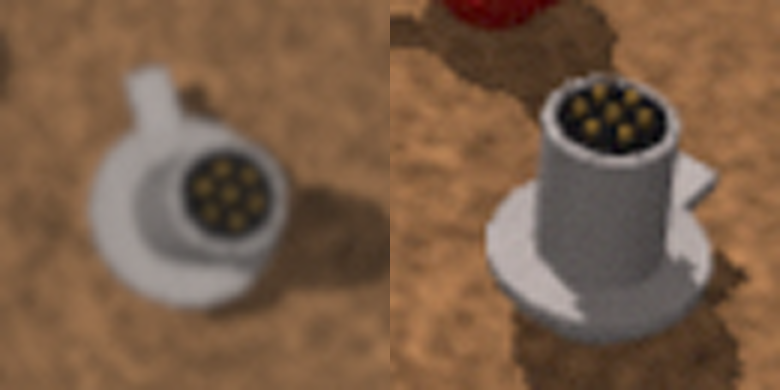

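View pics/c2.png

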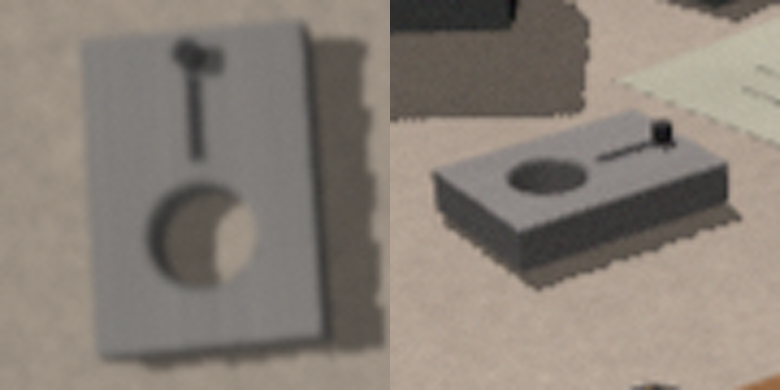

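The crop shows a grey full-size connector with its nose tip at top (452,209) and pin disk at (465,229), seen at (382,269) in the side view. The jig's hole is at top (189.6,211) and side (261,166), with the line and pin towards top (187,170). Now I'll measure these with masks.

```bash
cat >v.py <<'E'
import cv2,numpy as np
from plant import manip
np.set_printoptions(precision=2,suppress=True)
def ray(n,p):
    m=manip.camera_model(n);W=m["world_from_camera"]
    d=W[:3,:3]@np.linalg.inv(m["K"])@[p[0],p[1],1]
    return W[:3,3],d/np.linalg.norm(d)
def plane(n,p,z):
    o,d=ray(n,p);return o+d*(z-o[2])/d[2]
def tri(a,b):
    (o1,d1),(o2,d2)=ray("top",a),ray("side",b)
    s=np.linalg.lstsq(np.c_[d1,-d2],o2-o1,rcond=None)[0]
    A,B=o1+d1*s[0],o2+d2*s[1];return (A+B)/2,np.linalg.norm(A-B)
def blob(mask,x,y,w,seed=None):
    "largest contour in window, full-image pixels"
    m=np.zeros_like(mask);m[y:y+w,x:x+w]=mask[y:y+w,x:x+w]
    cs=cv2.findContours(m,cv2.RETR_EXTERNAL,cv2.CHAIN_APPROX_NONE)[0]
    return max(cs,key=cv2.contourArea)
def cen(c):
    m=cv2.moments(c);return np.array([m["m10"],m["m01"]])/m["m00"]
E
python3 - <<'E'
from v import *
t=cv2.imread("pics/top0.png");s=cv2.imread("pics/side0.png")
hs=lambda i:cv2.cvtColor(i,cv2.COLOR_BGR2HSV)
T,S=hs(t),hs(s)
dT=((T[...,2]<75)*255).astype('u1')
dS=((S[...,2]<75)*255).astype('u1')
for n,i,pts in(("t",T,[(465,226),(445,230),(452,213),(440,245),(175,180),(205,220),(150,200),(195,215),(183,211),(187,185),(224,200)]),("s",S,[(380,269),(350,295),(240,170),(255,166),(290,156)])):
    for p in pts:print(n,p,i[p[1],p[0]])
a=cen(blob(dT,455,219,20));b=cen(blob(dS,370,258,24))
print(a,b,tri(a,b))
E
```

```text
t (465, 226) [17 98 47]
t (445, 230) [  7  14 159]
t (452, 213) [  8  17 167]
t (440, 245) [ 14 128 145]
t (175, 180) [ 13  14 128]
t (205, 220) [ 13  14 129]
t (150, 200) [ 17  41 156]
t (195, 215) [ 16  38 161]
t (183, 211) [17 39 92]
t (187, 185) [ 0  0 69]
t (224, 200) [15 40 90]
s (380, 269) [14 81 41]
s (350, 295) [ 13 137 141]
s (240, 170) [10 11 67]
s (255, 166) [ 5 26 58]
s (290, 156) [  6  21 124]
[464.53 229.16] [381.45 269.8 ] (array([ 508.83, -212.59,   60.94]), np.float64(0.048840533037538665))
```

```bash
cat >find.py <<'E'
from v import *
from scipy.optimize import least_squares
hs=lambda i:cv2.cvtColor(i,cv2.COLOR_BGR2HSV)
def circ(P):
    r=least_squares(lambda q:np.hypot(P[:,0]-q[0],P[:,1]-q[1])-q[2],[*P[:,:2].mean(0),20],loss="soft_l1").x;return r
def jig(t,s):
    T=hs(t);m=((T[...,1]<27)&(T[...,2]>100)).astype('u1')*255
    c=blob(cv2.morphologyEx(m,cv2.MORPH_CLOSE,np.ones((3,3))),150,150,90)
    P=np.array([plane("top",p[0],24)[:2] for p in c],'f4')
    r=cv2.minAreaRect(P)
    h=np.zeros_like(m);cv2.drawContours(h,[c],-1,255,-1);h&=~m
    hc=blob(h,165,195,50);H=circ(np.array([plane("top",p[0],24) for p in hc]))
    d=((T[...,2]<95)).astype('u1')*255
    lc=blob(d[:].copy()*(np.arange(640)[None]<196),178,176,18) # line
    L=np.array([plane("top",p[0],24)[:2] for p in lc],'f4')
    v=cv2.fitLine(L,cv2.DIST_L2,0,.01,.01).ravel()
    S=hs(s);ds=((S[...,2]<95)).astype('u1')*255
    sc=blob(ds,238,154,26)
    sc=np.array([p for p in sc if 254-16<p[0][0]]);e=cv2.fitEllipse(sc);et=cv2.fitEllipse(hc)
    return dict(rect=r,hole=H,line=v,line_c=L.mean(0),side=e,tri=tri(et[0],e[0]))
def conn(t,box,ax,z=21):
    T=hs(t);m=((T[...,1]<60)&(T[...,2]>95)).astype('u1')*255
    c=blob(m,*box)
    P=np.array([plane("top",p[0],z)[:2] for p in c])-ax
    r=np.hypot(*P.T);return P,r
E
python3 - <<'E'
from find import *
t=cv2.imread("pics/top0.png");s=cv2.imread("pics/side0.png")
for k,v in jig(t,s).items():print(k,v)
ax=np.array([508.8,-212.6])
P,r=conn(t,(427,197,65),ax)
k=(r>33)&(r<50);print(P[k],r[k]);
print("nose",np.degrees(np.arctan2(*P[k].mean(0)[::-1])))
# flange height from two views: tip of nose not well seen in side -> flange circle fit
f=P[(r<30)&(r>23)&(P[:,1]>-10)];print("flange fit",circ(f))
v=(manip.read_joints());print(v)
E
```

```text
rect ((565.6978759765625, 252.64840698242188), (130.98622131347656, 89.6486587524414), 5.278461456298828)
hole [546.39 251.56  20.85]
line [  0.99   0.11 592.72 255.36]
line_c [592.72 255.36]
side ((247.6639862060547, 174.82501220703125), (8.848105430603027, 28.81926918029785), 98.6292495727539)
tri (array([534.1 , 262.96,   1.1 ]), np.float64(33.27981328679992))
[[41.5   9.11]
 [39.75 10.93]
 [39.75 12.66]
 [38.   14.48]
 [36.25 14.56]
 [34.49 14.64]
 [32.74 14.72]
 [30.98 13.07]
 [34.45  0.79]
 [36.21  2.44]
 [37.97  4.08]
 [39.73  4.  ]
 [41.49  5.65]
 [41.49  7.38]] [42.49 41.22 41.72 40.66 39.06 37.47 35.9  33.63 34.46 36.29 38.19 39.93
 41.87 42.14]
nose 13.758174177246083
flange fit [ 0.41 -0.34 27.1 ]
[-1.17  0.12  1.44  0.    1.58 -0.04]
```

```bash
cat >>v.py <<'E'
def Q(th):
    a=np.radians(th)/2;return [0,np.cos(a),np.sin(a),0]
E
python3 - <<'E'
from v import *
print("corner",tri((218.2,233.2),(255,178.5)),"hole",tri((189.6,211.5),(261.2,165.8)))
q=Q(13.8);x,y=508.9,-212.7
manip.move_gripper(75)
manip.movep([x,y,110],q)
print(manip.move_straight([x,y,27],speed=100,stop_force=15))
manip.move_gripper(0)
print(manip.read_opening(),manip.read_gripper_force(),manip.read_tcp_pos())
manip.move_straight([x,y,130],speed=120)
print(manip.read_force(),manip.read_opening())
manip.movep([546.1,251.2,130],Q(5.5))
print(manip.read_time_s(),manip.read_tcp_pos(),manip.read_opening())
t=manip.read_camera("top");s=manip.read_camera("side");cv2.imwrite("pics/t1.png",t);cv2.imwrite("pics/s1.png",s)
cv2.imwrite("pics/c3.png",np.hstack([cv2.resize(t[130:260,110:240],(390,390)),cv2.resize(s[50:200,190:340],(390,390))]))
E
```

```text
corner (array([506.73, 199.48,  24.4 ]), np.float64(0.5174924687670838)) hole (array([545.37, 249.97,  24.  ]), np.float64(0.9792140333506631))
False
31.63405074409966 29.972728192806244 [ 508.92 -212.65   27.06]
[ 0.22 -0.29 -2.47] 31.204608581063116
6.8083 [546.4  250.37 129.95] 31.689501607839517
```

View pics/c3.png

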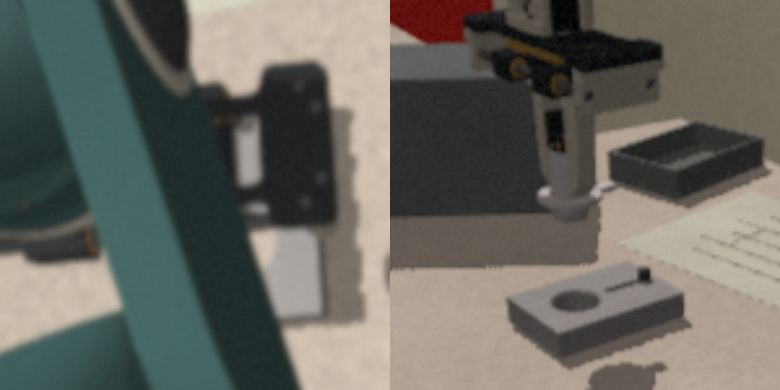

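The connector hangs upright in the gripper, with its nose tip at side (275,121) pointing the same way as the jig's line. I'll check that angle by a ray and then insert.

```bash
python3 - <<'E'
from v import *
p=plane("side",(275.4,121.2),122)-manip.read_tcp_pos();print("tip",p,np.degrees(np.arctan2(p[1],p[0])))
X,Y=545.9,250.9;q=Q(5.5)
manip.move_straight([X,Y,60],q,speed=100)
print(manip.move_straight([X,Y,42],speed=40,stop_force=12),manip.read_tcp_pos(),manip.read_force())
print(manip.move_straight([X,Y,33.5],speed=12,stop_force=8),manip.read_tcp_pos(),manip.read_force(),manip.read_time_s())
cv2.imwrite("pics/c4.png",cv2.resize(manip.read_camera("side")[90:210,190:340],(750,600)))
E
```

```text
tip [42.18  0.65 -8.  ] 0.8760964438658333
False [545.89 250.88  41.94] [-0.76  0.06 -1.39]
True [545.92 251.01  34.99] [ 0.25 -0.71  5.5 ] 8.95
```

View pics/c4.png

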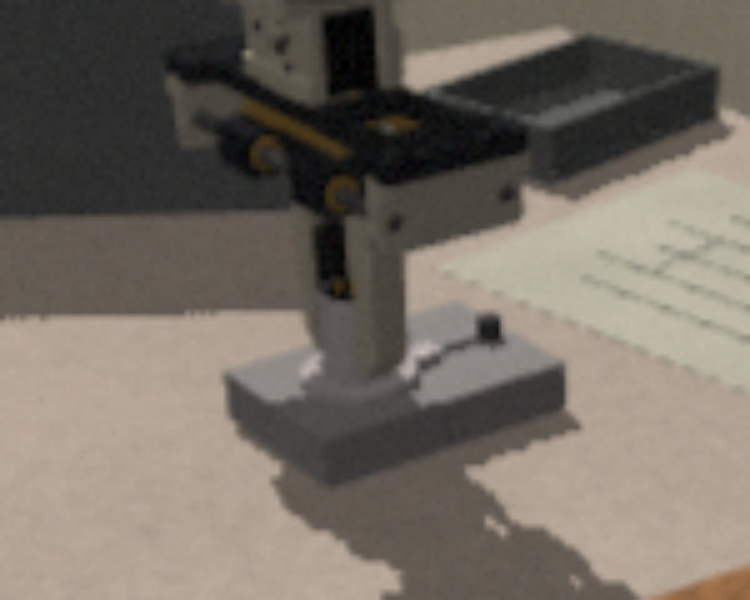

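Contact came at TCP z 35, which is the expected seated height. The nose (crop 435,350) runs into the line leading to the pin (488,328). Next I release, retreat and look from above.

```bash
python3 - <<'E'
from find import *
manip.move_gripper(75)
p=manip.read_tcp_pos();manip.move_straight([p[0],p[1],150],speed=120)
manip.move_joints([-0.5,0.116,1.442,0,1.584,-0.038])
t=manip.read_camera("top");s=manip.read_camera("side")
cv2.imwrite("pics/t2.png",t);cv2.imwrite("pics/s2.png",s)
cv2.imwrite("pics/c5.png",np.hstack([cv2.resize(t[150:250,140:240],(390,390)),cv2.resize(s[110:210,215:315],(390,390))]))
T,S=hs(t),hs(s);d=lambda H:((H[...,2]<75)*255).astype('u1')
t0=cv2.imread("pics/top0.png")
print("plain before/after",cen(blob(d(hs(t0)),336,248,24)),cen(blob(d(T),336,248,24)),manip.read_time_s())
E
```

```text
plain before/after [349.46 259.63] [349.46 259.63] 13.0917
```

View pics/c5.png

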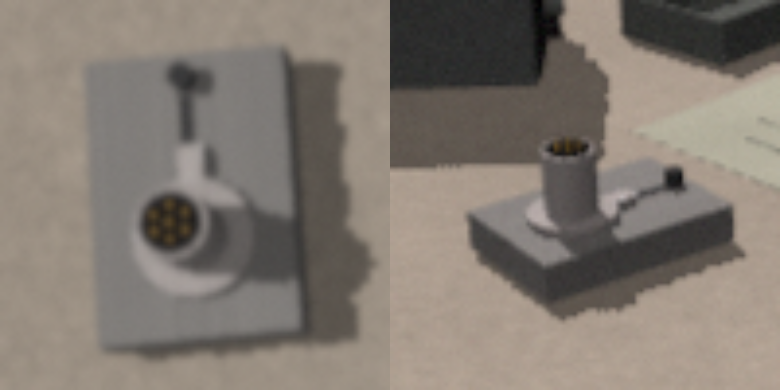

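The flange lies flat on the jig and the connector stands upright. Its nose (crop 195,155) is in line with the pin (182,77), and the plain one has not moved. I'll check position and height by triangulation and hand in if they fit.

```bash
python3 - <<'E'
from find import *
t=cv2.imread("pics/t2.png");s=cv2.imread("pics/s2.png")
d=lambda H:((hs(H)[...,2]<75)*255).astype('u1')
r=tri(cen(blob(d(t),172,197,22)),cen(blob(d(s),251,140,20)));print(r)
n=plane("top",(140+195/3.9,150+145/3.9),29);f=plane("top",(140+182/3.9,150+77/3.9),33)
print(np.degrees(np.arctan2(*(n-r[0])[1::-1])),np.degrees(np.arctan2(*(f-r[0])[1::-1])))
if np.hypot(*(r[0][:2]-[545.9,251]))<8 and abs(r[0][2]-69)<4: print(manip.hand_in())
E
```

```text
(array([546.92, 249.42,  68.8 ]), np.float64(1.0465886192987088))
0.4993912404497197 5.119239125868846
the job is handed in; nothing more can be done
None
```

The big keyed connector is seated upright in the jig hole and handed in at about 13 s of the 38 s. It measured about 2 mm off the hole's axis, with its nose about 5° off the pin's direction, and the plain-flanged one did not move.

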